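# Shim the rocking colony counter

### The arm

A 6-joint arm with a two-finger parallel gripper is mounted at the origin on a cart in front of the work surface, level with it; the furniture and walls round the work are solid. World frame = base frame: x ahead of the robot, y to its left, z up, the work surface at z = 0. Lengths are in m, angles in degrees, forces in N, time in s.
With the tool pointing down it reaches from about 0.3 to 1 m from the base axis. Payload 5.1 kg.
Tool frame: the origin (TCP) lies midway between the tips of the shut fingers; the grasp point (between the pads) lies 19 mm behind it; z points along the fingers, y is the direction in which the jaws open and shut (so a half turn about z gives the same grasp; the last joint's range is limited). The gripper opens to 95 mm and grips with 3 to 60 N. Pads are 20 mm wide; open, the fingers measure 119 mm over their backs; the gripper's body (75 mm by 180 mm) begins 59 mm behind the grasp point.
Start: joints at [60.355, 7.093, 94.555, -0, 78.352, -4.733], TCP at [0.274, 0.589, 0.215] pointing down, gripper open.
Joint ranges: [-149.61, 149.61], [-58.7, 133.49], [1.44, 155.28], [-77.14, 257.14], [18.33, 153.61], [-166.67, 166.67]. Speed limits (degrees/s): [147.25, 147.25, 180, 180, 180, 180].

### API

Orientations are given as [roll, pitch, yaw] about the fixed x, y, z axes, in that order (R = Rz(yaw) Ry(pitch) Rx(roll)).
In Python, from bench import readout, eyes, order gives the robot as it stands.
- The arm moves only by the tool play_rows, never from a script. Its argument "motion" is one flat list of numbers, 6 for each row, row after row: the shift along the tool's x, y, z each as a share of 0.02 m, from -1 to 1, then the turn, a rotation vector about the tool's x, y, z each as a share of 6 degrees, from -1 to 1. A call has 1 to 5 rows; each row shifts and turns the commanded pose from where the row before left it, along the tool's axes as they then stand; what a row does not reach is not made up. A row lasts 1/12 s, in which the tool goes at most 41.7 mm and 7.16 degrees, less where a joint would pass 70% of its speed; a pose out of reach is approached as far as the arm can. A call with a number of a shift or a turn outside -1 to 1 is refused whole. A call with a gripper value outside its range is refused whole. "claw" is the finger opening in mm, from 0 to 95.1, set as the call begins (left out, the last holds). The fingers move at their own pace and stop on an object; "newtons" is the grip in N (left out, the last holds). Time passes only in rows, so rows that do not move let the fingers close. It gives the time, the measured TCP pose, the force and the opening at its end, in the units of the state.
- readout.read_state(): the state, without advancing time (a new reading comes with each control period).
- eyes.camera(name): name is "side" or "top"; returns a dict with "color" (480x640x3 uint8, blue, green, red), "fovy" (degrees; the focal length in pixels is half the picture's height over the tangent of half this angle, whatever the lens; pixels are square), "cx", "cy" (the principal point, pixels), "D" ([k1, k2, p1, p2, k3] as OpenCV has them; the pictures are not rectified), "xyz" and "attitude" of the camera in the world. Camera axes: x right, y up, looking along -z (the intrinsics and any distortion apply to the point x, -y, -z); pixel columns grow to the right and rows downward; lengths in m; the calibration is good to about 2 mm. A picture is of the moment at which its call begins. There is no depth.
- order.hand_in(): hands the job in, once; it reports no verdict.
The state is a dict: "time": time; "joint_pos": joint angles; "qd": joint speeds; "joint_torque": joint torques, N m; "eef_pos": TCP position; "tool_rot": TCP orientation; "wrist_force": force on the tool from outside, world axes, zero at the start; "ft_torque": the same for the moment, N m; "width": finger opening in m.
Only numpy, scipy, OpenCV 4.12 (cv2) and the standard library are available. Lean on these libraries where they do the work, as an engineer would, in place of code of your own. Each camera call takes 0.05 s, during which the arm holds its last target. There are 200 camera calls.

### The job

The colony counter rocks on the bench because its front-left foot (left of the control strip as you face it) has lost its rubber pad and the bare stud hangs clear of the worktop. Without gripping or lifting anything, push the orange wedge, thin end first, under that stud until it is snug and the counter cannot rock, then press down firmly with the fingertips on the bare corner of the case top above that stud and finish still holding the press, with the counter staying level. Leave the dish on the window, and do not shove the counter about or disturb the vials, the loupe or the stopper.

Things in the scene. Friction and masses are not known exactly. Their poses are not given: they have to be found in the camera images.
- counter: colony counter: loose light-grey case with dark base, 250 (its x) x 210 mm (y), underside 16 and top 62 mm above the worktop, 4 kg, rubber feet with friction about 1. Origin under its middle at worktop level; x to its back, y left. Rubber feet at (100,80), (100,-80), (-100,-80) mm, bare stud at (-100,80). Level now; about 3 N on the corner above the stud rocks it 0.05 rad
- stud (a point): lowest point of the bare round-ended brass stud, 15 mm in diameter, at the front-left foot: 7 mm above the worktop, 25 mm in from the left side and from the front of the case
- press_spot (a point): point on the flat bare top face of the case straight above the stud, 62 mm above the worktop, 50 mm clear of the control strip (at the front) and well clear of the round window
- wedge: loose ribbed orange plastic wedge, 120 mm long (its x, pointing to the thin end), 45 mm wide, 80 g; origin in the middle of its underside. The top slopes evenly from 18 mm high at the back to 3 mm at the thin end. It lies left of the counter, pointing at the stud, thin end 10 to 50 mm from the case, up to 10 mm to the side and 0.15 rad askew
- wedge_back (a point): middle of the wedge's flat upright back face (45 mm wide, 18 mm high), 9 mm above the worktop: the face to push on. The wedge slides with under 1 N until it meets the stud, then the push rises steeply; 5 to 12 N makes it snug and friction holds it. Much more lifts or shoves the counter
- wedge_tip (a point): middle of the thin end of the wedge, on the worktop; when snug it is 32 to 38 mm past the stud, and some 60 mm of the wedge still stands out from the side of the case
- dish: glass petri dish with lid, 96 mm across, 18 mm high, loose on the counter's round lit window (centred 32 mm behind the case's middle, 134 mm over its black bezel); origin at the middle of its underside, 63 mm above the worktop
- vial_1: glass vial with white cap, 21 mm across, 54 mm high, standing loose left of the rear half of the counter; origin under its middle
- vial_2: glass vial with white cap, 19 mm across, 58 mm high, standing loose behind vial_1; origin under its middle
- loupe: black eye loupe, 37 mm across, 18 mm high, lying on the worktop in front of the wedge's way; origin under its middle
- stopper_1: red-brown rubber stopper, 22 mm across and high, standing in front of the counter; origin under its middle
Mind the look-alikes: they are no part of the job. Leave any turquoise look-alike of the dish alone.

How it is judged:
By the outcome, as a careful person would: the job done as asked, in the order asked, and still so for the second after the job is handed in, while the arm keeps its last pose, push and grip.
It also fails if it takes over 54 s, if anything falls off the work surface, if the arm or the gripper's body presses on something with over 40 N, if the wrist force passes 120 N, or if a joint passes its speed limit or range.

## Working session

There is one attempt and no reset: what is moved stays moved. The work goes in short steps, Python scripts to look and compute and a tool call to move; the robot and the scene stay as the last step left them, time stands still between calls to the robot, and variables do not carry over. Pictures are saved under pics/ and viewed, about 8 in all and at most 12, crops included, and the job is handed in when it is done.

Besides the shell and the picture viewer there is one more tool, called after "Emit:" in YAML: its name, and indented under it one key for each argument. play_rows: Moves the arm, as the interface text tells. Shift numbers are shares of 0.02 m and turn numbers shares of 6 degrees, none past 1 either way. Its arguments: {"type":"object","properties":{"motion":{"type":"array","items":{"type":"number","minimum":-1,"maximum":1}},"claw":{"type":"number"},"newtons":{"type":"number"}},"required":["motion"]}

```bash
mkdir -p pics; ls
python3 - <<'E'
from bench import readout, eyes
import cv2,pickle
print(readout.read_state())
for n in("top","side"):
    c=eyes.camera(n); pickle.dump(c,open(f"pics/{n}0.pkl","wb")); cv2.imwrite(f"pics/{n}0.png",c["color"]); print(n,{k:v for k,v in c.items() if k!="color"})
E
```

```text
pics
{'time': 0.0, 'joint_pos': array([ 6.03544672e+01,  7.13374633e+00,  9.46310023e+01,  2.87981421e-03,
        7.83506851e+01, -4.73247424e+00]), 'qd': array([ 0.09704621, -0.07992589, -0.05915178,  0.07499632, -0.01567053,
        0.04208438]), 'joint_torque': array([-1.78381210e-04, -4.17610753e+01, -3.59929276e+01,  7.74191343e-02,
        4.91447013e-02, -1.68493893e-04]), 'eef_pos': array([0.27351438, 0.58897504, 0.21341598]), 'tool_rot': array([-1.79885192e+02, -1.23333695e-02,  1.55086345e+02]), 'wrist_force': array([-0.76869335,  0.02324876, -0.12472939]), 'ft_torque': array([-0.00245036,  0.02215319, -0.02187319]), 'width': 0.09519282187238129}
top {'fovy': 43.76961109994469, 'cx': 325.07587012961625, 'cy': 245.93093724211644, 'D': array([-0.14649189,  0.        ,  0.        ,  0.        ,  0.        ]), 'xyz': array([0.34498934, 0.06209666, 1.00544599]), 'attitude': array([ 10.818068  ,  -0.53910769, -88.91964975])}
side {'fovy': 54.522085654767594, 'cx': 312.66545489689827, 'cy': 246.9135767125671, 'D': array([0.01786231, 0.        , 0.        , 0.        , 0.        ]), 'xyz': array([ 0.12238149, -0.53930011,  0.51445511]), 'attitude': array([ 58.1288718 ,   0.90964261, -33.65594747])}
```

View pics/top0.png

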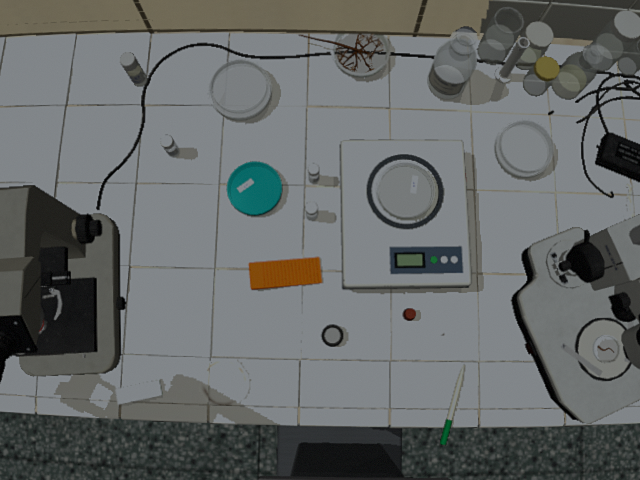

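View pics/side0.png

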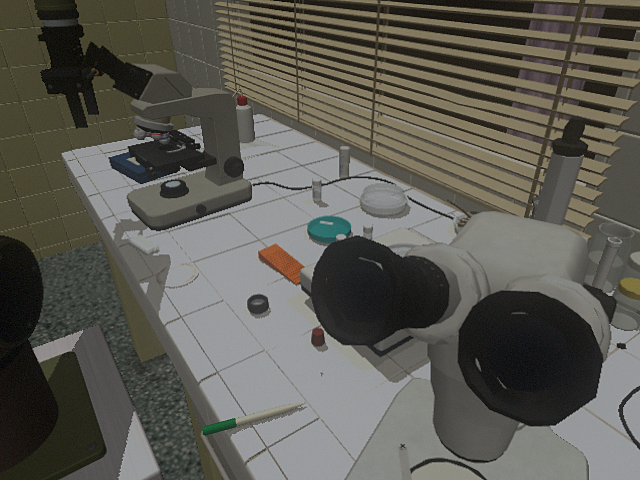

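The top view shows:
- counter case at columns 340-470, rows 139-290, control strip at (426,260), stud corner bottom-left near (350,280)
- orange wedge at (285,273), thin end on the right
- vials at (314,173) and (312,211), loupe (332,335), stopper (409,314)
- dish at (405,190) on the window; the turquoise look-alike at (255,188) must be left alone.

There is only one orange wedge.

```bash
cat > h.py <<'E'
import numpy as np,cv2,pickle
from scipy.spatial.transform import Rotation as R
def cast(c,px,z):
    f=240/np.tan(np.radians(c["fovy"]/2)); K=np.array([[f,0,c["cx"]],[0,f,c["cy"]],[0,0,1]])
    p=cv2.undistortPoints(np.array(px,float).reshape(-1,1,2),K,c["D"])[:,0]
    d=R.from_euler("xyz",c["attitude"],degrees=True).apply(np.c_[p[:,0],-p[:,1],-np.ones(len(p))])
    o=c["xyz"]; z=np.broadcast_to(z,len(d)); return o+d*((z-o[2])/d[:,2])[:,None]
def orange(c):
    h=cv2.cvtColor(c["color"],cv2.COLOR_BGR2HSV); m=cv2.inRange(h,(5,150,90),(18,255,255))
    cs=cv2.findContours(m,0,2)[0]; return max(cs,key=cv2.contourArea)
E
python3 - <<'E'
from h import *
c=pickle.load(open("pics/top0.pkl","rb"))
k=orange(c); b=cv2.boxPoints(cv2.minAreaRect(k)); b=b[np.argsort(b[:,0])]
print(b)
w=cast(c,b,[.018,.018,.003,.003]); print(w.round(4)); back=w[:2].mean(0);tip=w[2:].mean(0)
print("back",back,"tip",tip,"len",np.linalg.norm((tip-back)[:2]),"wid",np.linalg.norm(w[0]-w[1]),np.linalg.norm(w[2]-w[3]),"yaw",np.degrees(np.arctan2(*(tip-back)[1::-1])))
g=cv2.cvtColor(c["color"],6); 
m=cv2.morphologyEx(cv2.inRange(cv2.GaussianBlur(g,(3,3),0),178,255),cv2.MORPH_OPEN,np.ones((5,5)))
cv2.imwrite("pics/m.png",m)
for y in(150,210,230,270,280): print(y,g[y,333:350],g[y,462:478])
for x in(360,400,450): print(x,g[132:148,x],g[280:298,x])
names=dict(vial1=(312,217),vial2=(314,180),loupe=(332,336),stop=(409,318),mscope=(122,300),mscopeTop=(35,350))
for n,p in names.items(): print(n,cast(c,[p],0)[0].round(3))
print("corner guess",cast(c,[(342,287),(341,140),(470,287),(465,139)],.062).round(4))
E
```

```text
[[248.3035  262.6414 ]
 [250.48972 288.8759 ]
 [319.14487 256.73795]
 [321.3311  282.97244]]
[[0.5027 0.1845 0.018 ]
 [0.4586 0.179  0.018 ]
 [0.5178 0.066  0.003 ]
 [0.4729 0.0614 0.003 ]]
back [0.48061769 0.18173725 0.018     ] tip [0.49531992 0.06371001 0.003     ] len 0.11893942187684035 wid 0.044428343662500605 0.04511975220900471 yaw -82.8994462510142
150 [134 133 133 134 134 135 111  86 113 133 134 133 134 133 132 133 134] [128 115 110 134 135 134 134 134 133 127 107 119 134 134 133 134]
210 [134 133 133 134 133 134 135 112  79 110 133 135 132 134 132 134 134] [133 133 133 135 122  95  99 104 104 106 106 105  87  77 106 107]
230 [134 134 133 133 133 134 136 116  79  96 127 134 135 133 132 133 133] [133 132 133 134 135 123 101  99 104 105 106 107 104  89  85 106]
270 [116 118 114 114 119 119 121 120  99  76 108 131 136 133 133 132 134] [ 75 121 136 135 134 134 135 125 103  79  97 106 106 103  90  90]
280 [133 134 134 133 134 132 135 135 117  83  78 107 133 135 134 132 134] [134 134 132 134 132 133 135 134 114  88  99 104 103 104  90  66]
360 [132 133 134 133 134 134 134  97 116 134 135 133 132 133 133 133] [133 132 133 134 132 125  97  62  47  77  91  89  89 121 134 134 134 133]
400 [135 133 133 133 133 132 133 121 123 133 134 133 133 133 134 132] [133 132 134 134 128 110  74  53  57  83  91  86  88 123 136 133 133 132]
450 [133 133 134 133 133 134 133 127 124 132 133 133 133 134 133 133] [132 133 134 130 122  88  55  44  85  91  86  89 131 136 134 133 134 133]
vial1 [0.588 0.08  0.   ]
vial2 [0.655 0.078 0.   ]
loupe [0.384 0.042 0.   ]
stop [ 0.417 -0.087  0.   ]
mscope [0.436 0.402 0.   ]
mscopeTop [0.345 0.552 0.   ]
corner guess [[ 0.4596  0.0285  0.062 ]
 [ 0.7063  0.0334  0.062 ]
 [ 0.4631 -0.1773  0.062 ]
 [ 0.7144 -0.1765  0.062 ]]
```

Run:
```python
import cv2
i=cv2.imread("pics/top0.png")[220:320,235:365]
cv2.imwrite("pics/crop1.png",cv2.resize(i,None,fx=6,fy=6,interpolation=cv2.INTER_CUBIC))
```

```text
(no output)
```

View pics/crop1.png

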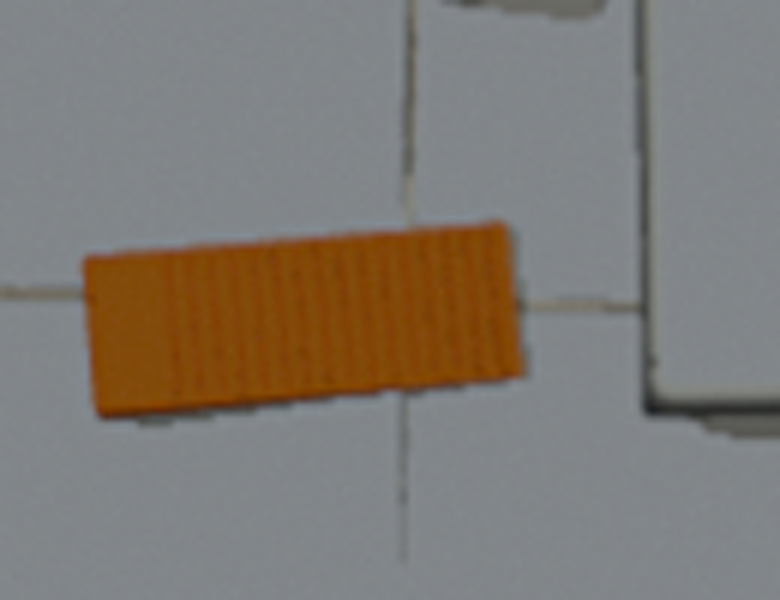

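The crop shows the smooth thick back of the wedge on the left and the ribbed thin end on the right, facing the case. It lies about 6° askew, and its line passes about 19 mm behind the stud. Next I check the arm's clearance from the microscope before leaving.

```bash
cat >> h.py <<'E'
def proj(c,P):
    f=240/np.tan(np.radians(c["fovy"]/2)); K=np.array([[f,0,c["cx"]],[0,f,c["cy"]],[0,0,1]])
    q=R.from_euler("xyz",c["attitude"],degrees=True).inv().apply(np.atleast_2d(P)-c["xyz"])*[1,-1,-1]
    return cv2.projectPoints(q,np.zeros(3),np.zeros(3),K,c["D"])[0][:,0]
E
python3 - <<'E'
from h import *
t,s=[pickle.load(open(f"pics/{n}0.pkl","rb")) for n in("top","side")]
P=[(.274,.589,.215),(.26,.45,.3),(.25,.3,.3),(.485,.22,.2),(.4835,.0055,.062)]
print(proj(t,P).round(),proj(s,P).round())
# mscope side-view features cast onto heights
for p in [(100,55),(150,85),(190,70),(95,45)]:
    for z in(.2,.3): print(p,z,cast(s,[p],z)[0].round(3))
cv2.imwrite("pics/crop2.png",cv2.resize(s["color"][0:240,20:290],None,fx=2.5,fy=2.5))
E
```

```text
[[-61. 395.]
 [ -3. 418.]
 [114. 435.]
 [207. 254.]
 [357. 272.]] [[ 88. 120.]
 [ 84.  94.]
 [ 96. 114.]
 [252. 156.]
 [316. 270.]]
(100, 55) 0.2 [0.505 1.53  0.2  ]
(100, 55) 0.3 [0.383 0.872 0.3  ]
(150, 85) 0.2 [0.507 0.911 0.2  ]
(150, 85) 0.3 [0.385 0.45  0.3  ]
(190, 70) 0.2 [0.682 1.045 0.2  ]
(190, 70) 0.3 [0.504 0.542 0.3  ]
(95, 45) 0.2 [0.545 1.802 0.2  ]
(95, 45) 0.3 [0.41  1.057 0.3  ]
```

View pics/crop2.png

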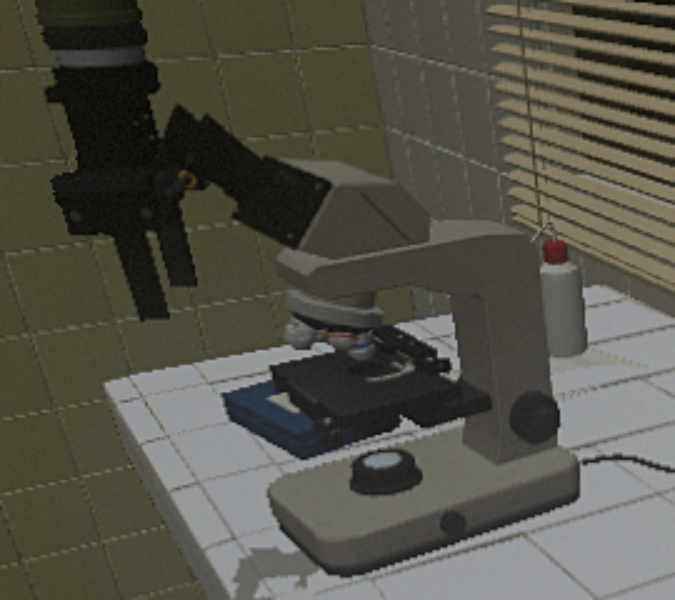

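The gripper hangs just in front of the eyepiece, so I draw back towards the robot first, then sweep right.

Emit:
play_rows:
  motion: [0.8, -0.7, 0, 0, 0, 0, 0.8, -0.7, 0, 0, 0, 0, 0.8, -0.7, 0, 0, 0, 0, 0.8, -0.7, 0, 0, 0, 0, 0.8, -0.7, 0, 0, 0, 0]
  claw: 20

```text
time: 0.52
eef_pos: [0.1708, 0.559, 0.2139]
tool_rot: [-179.9, 0.0, 155.1]
wrist_force: [-0.7, 0.8, 0.3]
width: 0.0669
```

Emit:
play_rows:
  motion: [-0.4, -0.9, 0, 0, 0, 0, -0.4, -0.9, 0, 0, 0, 0, -0.4, -0.9, 0, 0, 0, 0, -0.4, -0.9, 0, 0, 0, 0, -0.4, -0.9, 0, 0, 0, 0]

```text
time: 0.93
eef_pos: [0.1698, 0.46, 0.214]
tool_rot: [-179.9, 0.0, 155.1]
wrist_force: [0.2, -0.1, 0.5]
width: 0.0337
```

Emit:
play_rows:
  motion: [-0.4, -0.9, 0, 0, 0, 0, -0.4, -0.9, 0, 0, 0, 0, -0.4, -0.9, 0, 0, 0, 0, -0.4, -0.9, 0, 0, 0, 0, 0, 0, 0, 0, 0, 0]

```text
time: 1.35
eef_pos: [0.1685, 0.3802, 0.214]
tool_rot: [-179.9, 0.0, 155.0]
wrist_force: [0.0, 0.0, 0.4]
width: 0.0203
```

Emit:
play_rows:
  motion: [0, 0, 0, 0, 0, 1, 0, 0, 0, 0, 0, 1, 0, 0, 0, 0, 0, 1, 0, 0, 0, 0, 0, 1, 0, 0, 0, 0, 0, 1]
  claw: 0

```text
time: 1.77
eef_pos: [0.1688, 0.3829, 0.2144]
tool_rot: [-180.0, -0.0, 124.8]
wrist_force: [0.1, -0.7, -0.5]
width: 0.0002
```

Emit:
play_rows:
  motion: [0, 0, 0, 0, 0, 1, 0, 0, 0, 0, 0, 1, 0, 0, 0, 0, 0, 1, 0, 0, 0, 0, 0, 1, 0, 0, 0, 0, 0, 1]

```text
time: 2.18
eef_pos: [0.1688, 0.383, 0.2143]
tool_rot: [-180.0, 0.0, 94.8]
wrist_force: [0.1, -0.7, 0.9]
width: 0.0007
```

Emit:
play_rows:
  motion: [0, 0, 0, 0, 0, 0.67, -1, 0.5, 0, 0, 0, 0, -1, 1, 0, 0, 0, 0, -1, 1, 0, 0, 0, 0, -1, 1, 0, 0, 0, 0]

```text
time: 2.6
eef_pos: [0.2408, 0.3035, 0.2145]
tool_rot: [-180.0, -0.0, 91.2]
wrist_force: [0.7, 0.9, -0.7]
width: 0.0002
```

Emit:
play_rows:
  motion: [-1, 1, 0, 0, 0, 0, -1, 1, 0, 0, 0, 0, -1, 1, 0, 0, 0, 0, -1, 1, 0, 0, 0, 0, 0, 0, 0, 0, 0, 0]

```text
time: 3.02
eef_pos: [0.3244, 0.2231, 0.2145]
tool_rot: [179.9, 0.1, 90.8]
wrist_force: [0.5, 0.5, -0.0]
width: 0.0005
```

Emit:
play_rows:
  motion: [-0.7, 0.99, 0, 0, 0, 0, -0.7, 0.99, 0, 0, 0, 0, -0.7, 0.99, 0, 0, 0, 0, -0.7, 0.99, 0, 0, 0, 0, -0.7, 0.99, 0, 0, 0, 0]

```text
time: 3.43
eef_pos: [0.423, 0.1573, 0.2144]
tool_rot: [-180.0, -0.0, 91.1]
wrist_force: [0.4, 0.4, 0.3]
width: 0.0005
```

Emit:
play_rows:
  motion: [-0.7, 0.99, 0, 0, 0, 0, -0.7, 0.99, 0, 0, 0, 0, -0.7, 0.99, 0, 0, 0, 0, -0.7, 0.99, 0, 0, 0, 0, -0.7, 0.99, 0, 0, 0, 0]

```text
time: 3.85
eef_pos: [0.5234, 0.0892, 0.2141]
tool_rot: [-180.0, -0.0, 91.1]
wrist_force: [0.4, 0.5, -0.6]
width: 0.0006
```

Emit:
play_rows:
  motion: [-0.7, 0.99, 0, 0, 0, 0, 0, 0, 1, 0, 0, 0, 0, 0, 1, 0, 0, 0, 0, 0, 1, 0, 0, 0, 0, 0, 1, 0, 0, 0]

```text
time: 4.27
eef_pos: [0.5427, 0.0763, 0.1333]
tool_rot: [-180.0, -0.0, 91.1]
wrist_force: [-0.4, 0.7, -0.6]
width: 0.0004
```

Emit:
play_rows:
  motion: [0, 0, 1, 0, 0, 0, 0, 0, 1, 0, 0, 0, 0, 0, 0, 0, 0, 0]

```text
time: 4.52
eef_pos: [0.5391, 0.0762, 0.0894]
tool_rot: [-179.5, -0.0, 91.1]
wrist_force: [-1.4, 0.3, -0.8]
width: 0.0003
```

Run:
```python
from bench import readout, eyes
import cv2,pickle
c=eyes.camera("top"); pickle.dump(c,open("pics/top1.pkl","wb"))
s=eyes.camera("side"); 
a=cv2.resize(c["color"][130:330,220:420],(600,600)); 
cv2.imwrite("pics/t1.png",a); print(readout.read_state()["eef_pos"])
```

```text
[0.54191403 0.07609174 0.09381161]
```

View pics/t1.png

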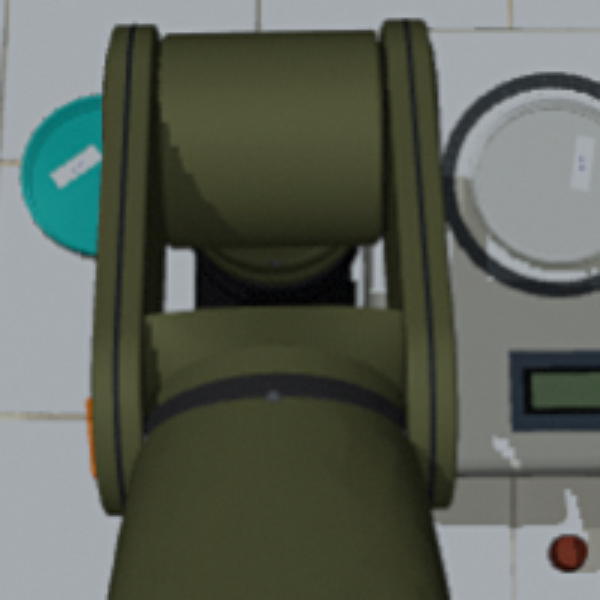

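The picture shows only the arm; it covers the fingertips, so the top camera can't help while working here. I shift slightly back along the wedge, where the side is tall enough, and lower.

Emit:
play_rows:
  motion: [0.95, 0, 0, 0, 0, 0, 0, 0, 1, 0, 0, 0, 0, 0, 1, 0, 0, 0, 0, 0, 1, 0, 0, 0, 0, 0, 0.8, 0, 0, 0]

```text
time: 5.03
eef_pos: [0.5434, 0.095, 0.0196]
tool_rot: [179.8, -0.0, 91.1]
wrist_force: [-0.8, 0.1, 0.3]
width: 0.0002
```

Emit:
play_rows:
  motion: [0, 0, 0.3, 0, 0, 0, 0, 0, 0.2, 0, 0, 0, 0, 0, 0, 0, 0, 0, 0, 0, 0, 0, 0, 0]

```text
time: 5.37
eef_pos: [0.5433, 0.0946, 0.0102]
tool_rot: [179.9, -0.0, 91.1]
wrist_force: [0.7, 0.1, 0.3]
width: 0.0004
```

Run:
```python
from bench import readout, eyes
import cv2,pickle
s=eyes.camera("side"); pickle.dump(s,open("pics/side1.pkl","wb"))
cv2.imwrite("pics/s1.png",cv2.resize(s["color"][180:330,220:420],(800,600))); r=readout.read_state(); print(r["eef_pos"],r["wrist_force"],r["tool_rot"])
```

```text
[0.54344768 0.09454277 0.01033562] [-0.16017469  0.33770183  0.15463201] [ 1.79839157e+02 -1.21856221e-02  9.10687505e+01]
```

View pics/s1.png

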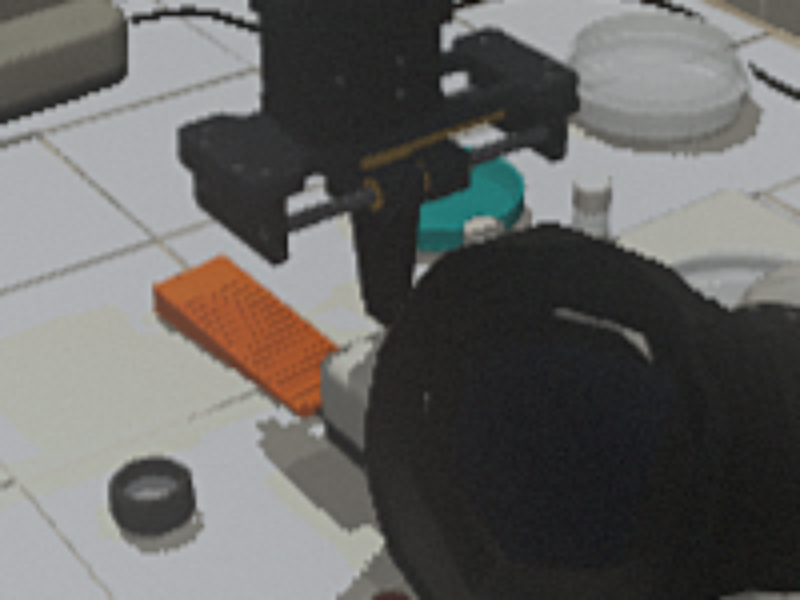

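Emit:
play_rows:
  motion: [0, 0, 0.3, 0, 0, 0, 0, -0.4, 0, 0, 0, 0, 0, -0.3, 0, 0, 0, 0, 0, -0.25, 0, 0, 0, 0, 0, -0.2, 0, 0, 0, 0]

```text
time: 5.83
eef_pos: [0.5181, 0.0939, 0.0026]
tool_rot: [-180.0, 0.0, 91.1]
wrist_force: [-0.2, -0.3, -0.8]
width: 0.0004
```

```bash
cat > look.py <<'E'
from bench import readout, eyes
from h import *
import sys
s=eyes.camera("side"); t=eyes.camera("top"); tag=sys.argv[1]
pickle.dump((s,t),open(f"pics/st{tag}.pkl","wb")); cv2.imwrite(f"pics/s{tag}.png",cv2.resize(s["color"][180:330,220:420],(800,600)))
r=readout.read_state(); print(r["time"],r["eef_pos"].round(4),r["wrist_force"].round(1),r["tool_rot"].round(2))
E
cat > side.py <<'E'
import sys
from h import *
# back-left visible top corner of back edge, both ends, and front top side line from the side view
def meas(s,show=True):
    k=orange(s)[:,0].astype(float)
    i=[k[:,0].argmin(), k[:,1].argmin(), k[:,1].argmax()]
    return k[i]
for f in sys.argv[1:]:
    o=pickle.load(open(f,"rb")); s=o[0] if isinstance(o,tuple) else o
    q=meas(s); print(f,q.tolist()); print(cast(s,q,[.018,.018,.0]).round(4))
E
python3 look.py 2; python3 side.py pics/side0.pkl pics/side1.pkl pics/st2.pkl
```

```text
5.9333 [0.5181 0.094  0.0026] [ 0.3  0.2 -0. ] [-179.98   -0.     91.08]
pics/side0.pkl [[259.0, 251.0], [275.0, 244.0], [295.0, 283.0]]
[[0.4621 0.1786 0.018 ]
 [0.5016 0.1835 0.018 ]
 [0.4768 0.0671 0.    ]]
pics/side1.pkl [[259.0, 251.0], [275.0, 244.0], [295.0, 283.0]]
[[0.4621 0.1786 0.018 ]
 [0.5016 0.1835 0.018 ]
 [0.4768 0.0671 0.    ]]
pics/st2.pkl [[259.0, 251.0], [267.0, 247.0], [293.0, 283.0]]
[[0.4621 0.1786 0.018 ]
 [0.4826 0.1827 0.018 ]
 [0.4737 0.0692 0.    ]]
```

Emit:
play_rows:
  motion: [0, 0.5, 0, 0, 0, 0, 0, 0, -1, 0, 0, 0, 0, 0, -1, 0, 0, 0, 0, 0, -1, 0, 0, 0, 0, 0, -1, 0, 0, 0]

```text
time: 6.35
eef_pos: [0.53, 0.0941, 0.0838]
tool_rot: [180.0, -0.0, 91.1]
wrist_force: [-0.4, 0.1, -0.7]
width: 0.0002
```

Emit:
play_rows:
  motion: [1, -0.22, 0, 0, 0, 0, 1, -0.22, 0, 0, 0, 0, 1, -0.22, 0, 0, 0, 0, 1, -0.22, 0, 0, 0, 0, 1, -0.22, 0, 0, 0, 0]
  claw: 20

```text
time: 6.77
eef_pos: [0.5061, 0.1948, 0.0831]
tool_rot: [179.9, -0.0, 91.0]
wrist_force: [-0.0, -0.3, 0.2]
width: 0.0194
```

Emit:
play_rows:
  motion: [1, -0.22, 0, 0, 0, 0, 1, -0.22, 0, 0, 0, 0, 1, -0.22, 0, 0, 0, 0, 0, 0, 0, 0, 0, 0, 0, 0, 0, 0, 0, 0]

```text
time: 7.18
eef_pos: [0.4915, 0.2542, 0.0829]
tool_rot: [180.0, 0.0, 91.2]
wrist_force: [0.7, -0.2, -0.2]
width: 0.0202
```

```bash
python3 look.py 3
cat > top.py <<'E'
import sys
from h import *
t=pickle.load(open(sys.argv[1],"rb"))[1]
k=orange(t); b=cv2.boxPoints(cv2.minAreaRect(k)); b=b[np.argsort(b[:,0])]
w=cast(t,b,[.018,.018,.003,.003]); back=w[:2].mean(0);tip=w[2:].mean(0)
print(b.round(1).tolist(),"\nback",back.round(4),"tip",tip.round(4),"len",np.linalg.norm((tip-back)[:2]),np.linalg.norm(w[0]-w[1]),"head",np.degrees(np.arctan2(*(tip-back)[1::-1])))
cv2.imwrite("pics/tt.png",cv2.resize(t["color"][130:350,140:430],(791,600)))
E
python3 top.py pics/st3.pkl
```

```text
7.2833 [0.4915 0.2531 0.0827] [ 0.   0.6 -0.3] [1.7999e+02 2.0000e-02 9.1060e+01]
[[248.5, 262.3999938964844], [249.60000610351562, 288.79998779296875], [319.1000061035156, 259.29998779296875], [320.29998779296875, 285.70001220703125]] 
back [0.4809 0.1823 0.018 ] tip [0.4908 0.0645 0.003 ] len 0.11821098781958256 0.04461806006634636 head -85.2191651249694
```

View pics/tt.png

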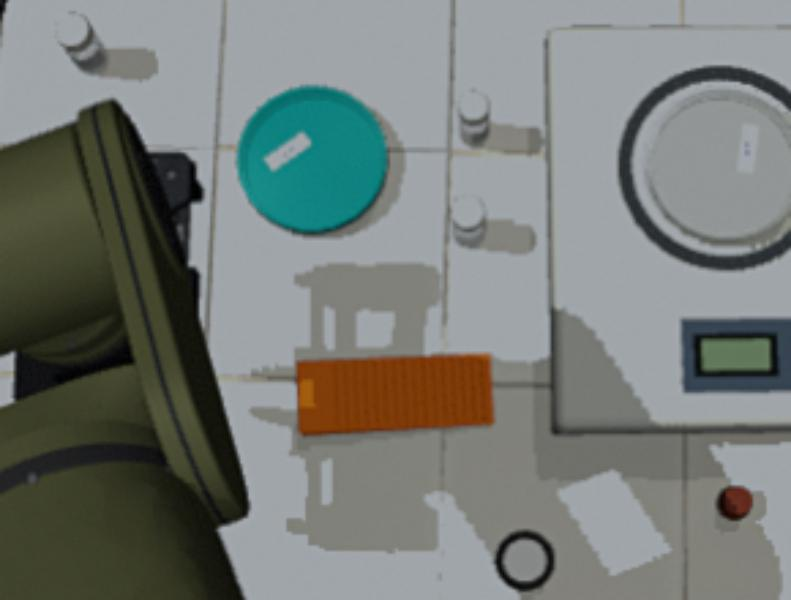

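The view is clear: the wedge now heads -85.2°, its tip is 59 mm short of the stud, and everything else is undisturbed. The remaining 4° can be steered out with two fingertips flat on the back face. I lower behind the wedge and align to its heading.

Emit:
play_rows:
  motion: [0, 0, 1, 0, 0, -0.62, 0, 0, 1, 0, 0, 0, 0, 0, 1, 0, 0, 0, 0, 0, 0.7, 0, 0, 0, 0, 0, 0, 0, 0, 0]
  claw: 14

```text
time: 7.7
eef_pos: [0.4887, 0.2513, 0.0051]
tool_rot: [-179.6, 0.1, 94.7]
wrist_force: [-0.3, -0.5, 0.4]
width: 0.0141
```

Emit:
play_rows:
  motion: [-0.6, -0.42, 0, 0, 0, 0, -0.6, -0.42, 0, 0, 0, 0, -0.4, 0, 0, 0, 0, 0, 0, 0, 0, 0, 0, 0]

```text
time: 8.03
eef_pos: [0.4776, 0.2188, 0.0095]
tool_rot: [179.9, 0.0, 94.7]
wrist_force: [-0.8, 0.0, -0.1]
width: 0.0143
```

Emit:
play_rows:
  motion: [-0.4, 0, 0.05, 0, 0, 0, -0.4, 0, 0.05, 0, 0, 0, -0.4, 0, 0, 0, 0, 0, -0.3, 0, 0, 0, 0, 0, -0.3, 0, 0, 0, 0, 0]

```text
time: 8.45
eef_pos: [0.4802, 0.1837, 0.0068]
tool_rot: [180.0, -0.0, 94.8]
wrist_force: [-0.0, -0.2, -0.2]
width: 0.0139
```

Emit:
play_rows:
  motion: [-0.3, 0, 0, 0, 0, 0.1, -0.3, 0, 0, 0, 0, 0.1, -0.3, 0, 0, 0, 0, 0.1, -0.3, 0, 0, 0, 0, 0.1, -0.3, 0, 0, 0, 0, 0.1]

```text
time: 8.87
eef_pos: [0.4818, 0.1538, 0.0067]
tool_rot: [180.0, -0.0, 91.7]
wrist_force: [-0.6, 0.9, 0.8]
width: 0.0141
```

```bash
python3 look.py 4; python3 top.py pics/st4.pkl
```

```text
8.9667 [0.4816 0.1534 0.0066] [ 0.9  0.1 -0.2] [-1.7998e+02  3.0000e-02  9.1710e+01]
[[298.0, 262.0], [298.0, 288.0], [341.0, 262.0], [341.0, 288.0]] 
back [0.4836 0.1006 0.018 ] tip [0.4872 0.0284 0.003 ] len 0.07230470421402316 0.04376824755067198 head -87.15758127050674
```

View pics/tt.png

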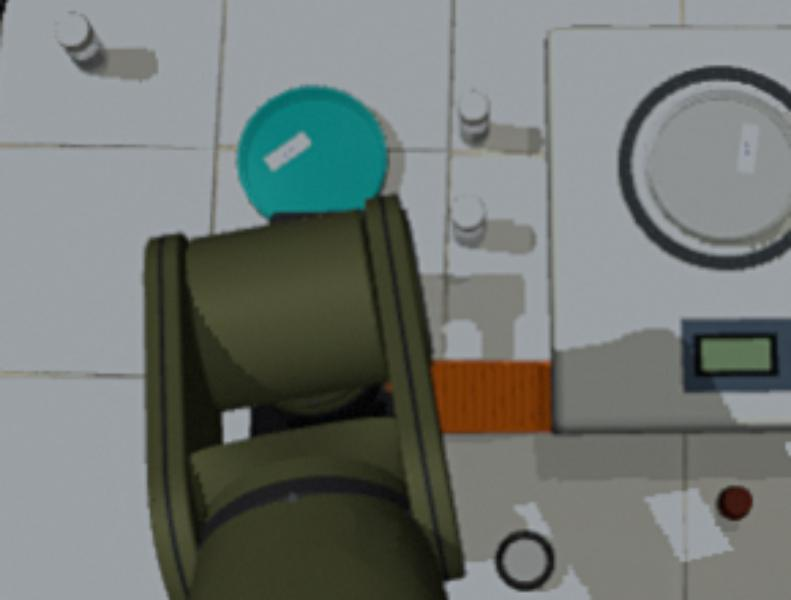

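Emit:
play_rows:
  motion: [-0.4, 0, 0, 0, 0, 0.1, -0.4, 0, 0, 0, 0, 0, -0.4, 0, 0, 0, 0, 0, -0.4, 0, 0, 0, 0, 0, -0.4, 0, 0, 0, 0, 0]

```text
time: 9.38
eef_pos: [0.4825, 0.1134, 0.0066]
tool_rot: [-180.0, 0.0, 91.2]
wrist_force: [0.0, 1.0, 0.5]
width: 0.014
```

Emit:
play_rows:
  motion: [-0.1, 0, 0, 0, 0, 0, -0.1, 0, 0, 0, 0, 0]

```text
time: 9.55
eef_pos: [0.4827, 0.1097, 0.0066]
tool_rot: [-180.0, -0.0, 91.1]
wrist_force: [0.5, 0.2, 0.2]
width: 0.0141
```

Emit:
play_rows:
  motion: [-0.1, 0, 0, 0, 0, 0, 0, 0, 0, 0, 0, 0]

```text
time: 9.72
eef_pos: [0.4827, 0.1081, 0.0066]
tool_rot: [-180.0, 0.0, 91.2]
wrist_force: [-0.1, -0.5, -0.7]
width: 0.0139
```

Emit:
play_rows:
  motion: [-0.1, 0, 0, 0, 0, 0, 0, 0, 0, 0, 0, 0]

```text
time: 9.88
eef_pos: [0.4828, 0.1063, 0.0067]
tool_rot: [180.0, 0.0, 91.2]
wrist_force: [-0.5, 0.5, 0.0]
width: 0.014
```

Emit:
play_rows:
  motion: [-0.1, 0, 0, 0, 0, 0, 0, 0, 0, 0, 0, 0]

```text
time: 10.05
eef_pos: [0.4829, 0.1043, 0.0067]
tool_rot: [180.0, 0.0, 91.2]
wrist_force: [0.9, 0.9, 0.4]
width: 0.0143
```

Emit:
play_rows:
  motion: [-0.1, 0, 0, 0, 0, 0, 0, 0, 0, 0, 0, 0]

```text
time: 10.22
eef_pos: [0.4829, 0.1023, 0.0067]
tool_rot: [180.0, -0.0, 91.2]
wrist_force: [0.4, 0.2, -0.1]
width: 0.0138
```

Emit:
play_rows:
  motion: [-0.08, 0, 0, 0, 0, 0, 0, 0, 0, 0, 0, 0]

```text
time: 10.38
eef_pos: [0.4829, 0.101, 0.0067]
tool_rot: [180.0, -0.0, 91.2]
wrist_force: [-0.2, 2.5, -0.1]
width: 0.0138
```

Emit:
play_rows:
  motion: [-0.06, 0, 0, 0, 0, 0, 0, 0, 0, 0, 0, 0]

```text
time: 10.55
eef_pos: [0.4829, 0.1002, 0.0067]
tool_rot: [180.0, -0.1, 91.2]
wrist_force: [0.9, 5.8, -0.0]
width: 0.0138
```

Emit:
play_rows:
  motion: [-0.04, 0, 0, 0, 0, 0, 0, 0, 0, 0, 0, 0]

```text
time: 10.72
eef_pos: [0.483, 0.0999, 0.0067]
tool_rot: [180.0, -0.2, 91.1]
wrist_force: [0.0, 7.5, -0.2]
width: 0.014
```

```bash
python3 look.py 5
```

```text
10.8167 [0.4829 0.0999 0.0067] [-0.3  6.5 -0.4] [ 1.7999e+02 -1.4000e-01  9.1150e+01]
```

Emit:
play_rows:
  motion: [-0.04, 0, 0, 0, 0, 0, 0, 0, 0, 0, 0, 0]

```text
time: 10.98
eef_pos: [0.483, 0.0995, 0.0067]
tool_rot: [180.0, -0.2, 91.1]
wrist_force: [-0.0, 9.2, -0.4]
width: 0.0139
```

About 9 N and right where contact was predicted, so it is snug. I back off and check from above.

Emit:
play_rows:
  motion: [0.3, 0, 0, 0, 0, 0, 0.6, 0, 0, 0, 0, 0, 1, 0, -0.5, 0, 0, 0, 1, 0, -1, 0, 0, 0, 1, 0, -1, 0, 0, 0]

```text
time: 11.4
eef_pos: [0.4803, 0.1766, 0.0563]
tool_rot: [-179.9, 0.1, 91.2]
wrist_force: [0.5, -0.1, 0.1]
width: 0.0138
```

Emit:
play_rows:
  motion: [1, 0, -1, 0, 0, 0, 1, 0, -1, 0, 0, 0, 1, 0, -1, 0, 0, 0, 1, 0, 0, 0, 0, 0, 0, 0, 0, 0, 0, 0]
  claw: 0

```text
time: 11.82
eef_pos: [0.4806, 0.2593, 0.1189]
tool_rot: [179.8, -0.1, 91.4]
wrist_force: [0.1, -0.5, -0.1]
width: 0.0007
```

```bash
python3 look.py 6; python3 top.py pics/st6.pkl
python3 - <<'E'
from h import *
t=pickle.load(open("pics/top0.pkl","rb"));u=pickle.load(open("pics/st6.pkl","rb"))[1]
a,b=[cv2.cvtColor(c["color"],6)[125:180,330:480].astype(np.float32) for c in(t,u)]
print("counter back region shift",cv2.phaseCorrelate(a,b))
a,b=[cv2.cvtColor(c["color"],6)[235:300,385:475].astype(np.float32) for c in(t,u)]
print("strip shift",cv2.phaseCorrelate(a,b))
E
```

```text
11.9167 [0.4793 0.2563 0.1164] [-0.  -0.7  0.3] [-1.7998e+02  7.0000e-02  9.1290e+01]
[[306.0, 262.0], [306.0, 288.0], [341.0, 262.0], [341.0, 288.0]] 
back [0.4839 0.0872 0.018 ] tip [0.4872 0.0284 0.003 ] len 0.05896883848793305 0.043766713664482794 head -86.78336540124697
counter back region shift ((-0.02322618648054231, -0.024482026518015232), 0.9949838383992513)
strip shift ((-0.0738993000431094, 0.07186667745548192), 0.9032102030000569)
```

View pics/tt.png

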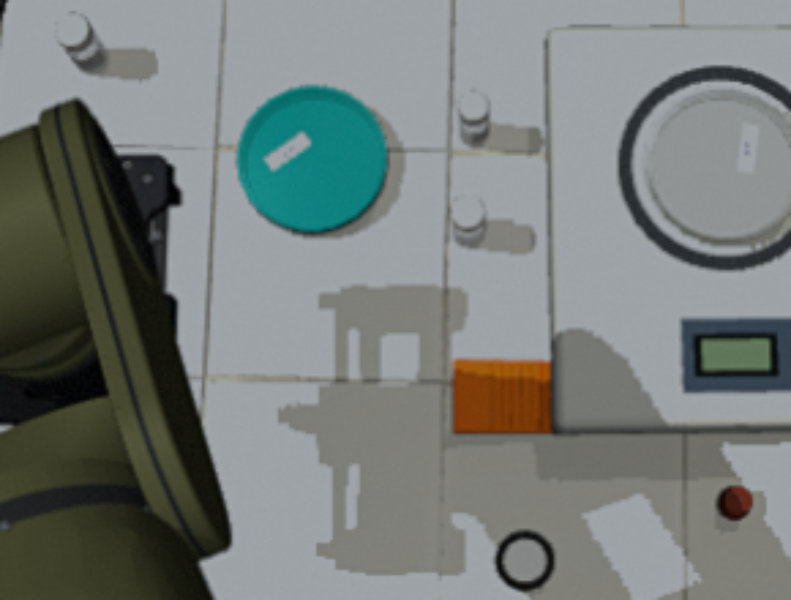

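The wedge stands about 58 mm out of the case, square and centred on the stud line. The counter hasn't shifted (<0.1 px) and the vials, loupe, stopper and dish are unmoved. On to the press spot.

Emit:
play_rows:
  motion: [-0.96, 0, 0, 0, 0, 0, -0.96, 0, 0, 0, 0, 0, -0.96, 0, 0, 0, 0, 0, -0.96, 0, 0, 0, 0, 0, -0.96, 0, 0, 0, 0, 0]

```text
time: 12.33
eef_pos: [0.4807, 0.1579, 0.1154]
tool_rot: [-179.9, 0.1, 91.1]
wrist_force: [0.5, -0.5, -0.2]
width: 0.0002
```

Emit:
play_rows:
  motion: [-0.96, 0, 0, 0, 0, 0, -0.96, 0, 0, 0, 0, 0, -0.96, 0, 0, 0, 0, 0, -0.96, 0, 0, 0, 0, 0, -0.96, 0, 0, 0, 0, 0]

```text
time: 12.75
eef_pos: [0.4825, 0.0621, 0.1154]
tool_rot: [-179.9, 0.0, 91.1]
wrist_force: [-1.1, 0.3, 0.4]
width: 0.0006
```

Emit:
play_rows:
  motion: [-0.96, 0, 0, 0, 0, 0, -0.96, 0, 0, 0, 0, 0, -0.96, 0, 0, 0, 0, 0, 0, 0, 0.8, 0, 0, 0, 0, 0, 0.8, 0, 0, 0]

```text
time: 13.17
eef_pos: [0.4848, 0.0044, 0.0844]
tool_rot: [180.0, 0.1, 91.0]
wrist_force: [-0.3, 0.6, -0.8]
width: 0.0007
```

Emit:
play_rows:
  motion: [0, 0, 0.3, 0, 0, 0, 0, 0, 0, 0, 0, 0, 0, 0, 0, 0, 0, 0]

```text
time: 13.42
eef_pos: [0.4841, 0.0061, 0.078]
tool_rot: [-179.9, 0.0, 91.2]
wrist_force: [0.0, 0.2, 0.7]
width: 0.0006
```

Emit:
play_rows:
  motion: [0, 0, 0.3, 0, 0, 0, 0, 0, 0.2, 0, 0, 0, 0, 0, 0, 0, 0, 0]

```text
time: 13.67
eef_pos: [0.4845, 0.0065, 0.0682]
tool_rot: [-180.0, 0.0, 91.2]
wrist_force: [0.3, -0.3, 0.1]
width: 0.0003
```

Emit:
play_rows:
  motion: [0, 0, 0.15, 0, 0, 0, 0, 0, 0, 0, 0, 0]

```text
time: 13.83
eef_pos: [0.4847, 0.0065, 0.0654]
tool_rot: [-180.0, 0.0, 91.2]
wrist_force: [-0.4, -0.1, 0.5]
width: 0.0003
```

Emit:
play_rows:
  motion: [0, 0, 0.1, 0, 0, 0, 0, 0, 0, 0, 0, 0]

```text
time: 14.0
eef_pos: [0.4847, 0.0064, 0.0634]
tool_rot: [-180.0, -0.0, 91.2]
wrist_force: [-0.2, -0.3, 0.2]
width: 0.0003
```

Emit:
play_rows:
  motion: [0, 0, 0.06, 0, 0, 0, 0, 0, 0, 0, 0, 0]

```text
time: 14.17
eef_pos: [0.4848, 0.0064, 0.0623]
tool_rot: [-180.0, 0.0, 91.2]
wrist_force: [0.5, 0.1, 1.4]
width: 0.0003
```

Emit:
play_rows:
  motion: [0, 0, 0.05, 0, 0, 0, 0, 0, 0, 0, 0, 0]

```text
time: 14.33
eef_pos: [0.4849, 0.0064, 0.0622]
tool_rot: [-180.0, -0.0, 91.2]
wrist_force: [-2.4, 0.7, 5.1]
width: 0.0006
```

Emit:
play_rows:
  motion: [0, 0, 0.06, 0, 0, 0, 0, 0, 0, 0, 0, 0]

```text
time: 14.5
eef_pos: [0.4849, 0.0064, 0.0622]
tool_rot: [-179.9, -0.0, 91.2]
wrist_force: [-7.1, 0.5, 11.4]
width: 0.0004
```

Emit:
play_rows:
  motion: [0, 0, 0.06, 0, 0, 0, 0, 0, 0, 0, 0, 0]

```text
time: 14.67
eef_pos: [0.4849, 0.0064, 0.062]
tool_rot: [-179.9, -0.0, 91.2]
wrist_force: [-10.0, 0.5, 18.6]
width: 0.0006
```

Emit:
play_rows:
  motion: [0, 0, 0.06, 0, 0, 0, 0, 0, 0, 0, 0, 0]

```text
time: 14.83
eef_pos: [0.4849, 0.0064, 0.0619]
tool_rot: [-179.8, -0.0, 91.2]
wrist_force: [-13.7, 1.4, 24.3]
width: 0.0004
```

The press holds at 24 N, but the arm's compliance adds a sideways component (13.7 N towards the back). I ease that off.

Emit:
play_rows:
  motion: [0, -0.05, 0, 0, 0, 0, 0, 0, 0, 0, 0, 0]

```text
time: 15.0
eef_pos: [0.4849, 0.0064, 0.062]
tool_rot: [180.0, -0.0, 91.2]
wrist_force: [-10.5, 2.0, 21.9]
width: 0.0001
```

Emit:
play_rows:
  motion: [0, -0.05, 0, 0, 0, 0, 0, 0, 0, 0, 0, 0]

```text
time: 15.17
eef_pos: [0.4849, 0.0064, 0.062]
tool_rot: [179.8, -0.0, 91.2]
wrist_force: [-6.7, 1.6, 18.6]
width: 0.0005
```

Emit:
play_rows:
  motion: [0, -0.06, 0.02, 0, 0, 0, 0, 0, 0, 0, 0, 0]

```text
time: 15.33
eef_pos: [0.4849, 0.0064, 0.062]
tool_rot: [179.6, -0.0, 91.2]
wrist_force: [-4.7, 1.2, 17.8]
width: 0.0003
```

Emit:
play_rows:
  motion: [0, -0.03, 0.02, 0, 0, 0, 0, 0, 0, 0, 0, 0, 0, 0, 0, 0, 0, 0, 0, 0, 0, 0, 0, 0, 0, 0, 0, 0, 0, 0]

```text
time: 15.75
eef_pos: [0.4849, 0.0064, 0.062]
tool_rot: [179.6, -0.0, 91.2]
wrist_force: [-3.0, 1.3, 18.7]
width: 0.0006
```

```bash
python3 look.py 7
python3 - <<'E'
from h import *
t=pickle.load(open("pics/st6.pkl","rb"))[1];s,u=pickle.load(open("pics/st7.pkl","rb"))
for r in((125,180,400,480),(235,300,440,475)):
    a,b=[cv2.cvtColor(c["color"],6)[r[0]:r[1],r[2]:r[3]].astype(np.float32) for c in(t,u)]
    print("shift",cv2.phaseCorrelate(a,b))
cv2.imwrite("pics/e.png",np.hstack([cv2.resize(s["color"][190:330,220:360],(400,400)),cv2.resize(u["color"][120:350,250:480],(400,400))]))
E
```

```text
15.85 [0.4849 0.0064 0.062 ] [-3.9  3.1 18. ] [ 1.7957e+02 -1.0000e-02  9.1180e+01]
shift ((-0.06166837358948385, 0.03951506832832763), 0.995280785560608)
shift ((-0.07144052324350625, -0.0012407611780105299), 0.9255923994897325)
```

View pics/e.png

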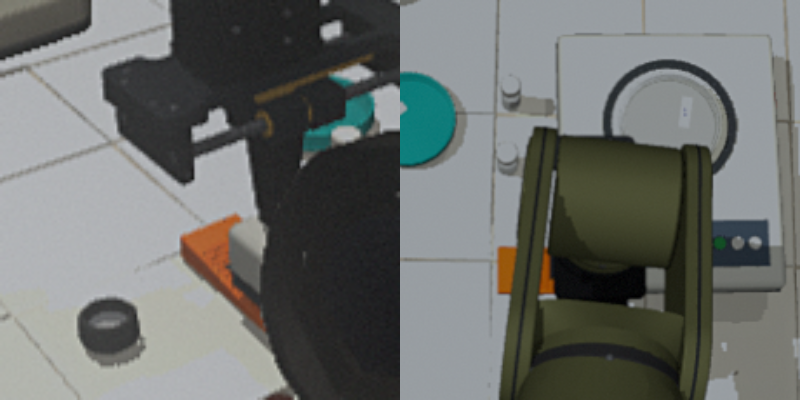

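The press is steady at about 18 N on the corner with TCP z at 0.062, so the case isn't sinking. The wedge is in place, and the dish and small items are where they were.

```bash
python3 -c "
from bench import order,readout
print(readout.read_state()['wrist_force']);print(order.hand_in())"
```

```text
[-3.8671299   3.10287462 17.9726736 ]
the job is handed in; nothing more can be done
None
```

The wedge is snug under the bare stud, and I handed the job in at about 16 s with the fingertips still pressing on the corner above it. The hand-in gave no verdict.

- **Wedge:** I first nudged it straighter from the side, then pushed it in with two fingertips flat on its back face. It met the stud where predicted, and I pushed to about 9 N. From above, 57–59 mm still stood out from the case, against the 60 mm expected.
- **Press:** The fingers were shut and pressing down with about 18 N. The fingertips stayed at 62 mm, so the corner did not sink. The press peaked at 24 N with nearly 14 N sideways from the arm's give, and I eased that to about 4–5 N before handing in.
- **Other items:** Between the pictures before and after the press, the counter shifted less than 0.1 pixel. The dish, vials, loupe and stopper looked undisturbed in the last views I had of each. The arm hid part of the dish and the stopper in the final top view.

No check failed, but I could not see the stud on the wedge directly. That it is snug rests on the push force, the wedge's position and the corner not sinking.

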